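Sort the coffee things after breakfast

ROBOT

A 6-joint arm with a two-finger parallel gripper is mounted at the origin on the work surface. World frame = base frame: x ahead of the robot, y to its left, z up, the work surface at z = 0. Lengths are in m, angles in rad, forces in N, time in s.
With the tool pointing down it reaches from about 0.225 to 0.875 m from the base axis. Payload 3.4 kg.
Tool frame: the origin (TCP) lies at the very end of the fingers, on their centre line; the grasp point (between the pads) lies 19 mm behind it; z points along the fingers, y is the line along which they close (so a half turn about z gives the same grasp; the last joint's range is limited). The gripper opens to 85 mm and grips with 20 to 120 N. Pads are 22 mm wide; open, the fingers measure 114 mm over their backs; the gripper's body (76 mm by 85 mm) begins 54 mm behind the grasp point. The pads swing forward as they close: fully open they stand 13 mm farther back than shut.
Start: joints at [-1.241, 0.276, 1.505, -0, 1.361, -0.121], TCP at [0.251, -0.518, 0.231] pointing down, gripper open.
Joint ranges: [-2.89, 2.89], [-0.75, 2.08], [0.22, 2.7], [-1.18, 4.32], [0.11, 2.71], [-2.7, 2.7]. Speed limits (rad/s): [2.57, 2.57, 3.14, 3.14, 3.14, 3.14].

INTERFACE

Orientations are given as a unit quaternion [w, x, y, z].
In Python, from rig import get_state, optics, sign_off gives the robot as it stands.
- The arm moves only by the tool send_rows, never from a script. Its argument "increments" is a list of rows, each an object with "gripper": the gripper's target within -1 to 1 (shut at 1, half-way at 0, fully open at -1); "linear": the shift along the world's x, y, z in m, a list of three; "delta_rot": the turn, a rotation vector about the world's x, y, z in rad, a list of three. In form: [{"gripper": gripper, "linear": [dx, dy, dz], "delta_rot": [rx, ry, rz]}, ...]. A call has 1 to 8 rows; each row is the pose to reach, as a shift and turn from the pose commanded when the call began; what a row does not reach only later rows make up. A row lasts 1/10 s, in which the tool goes at most 50 mm and 8.59 degrees, less where a joint would pass 70% of its speed; a pose out of reach is approached as far as the arm can. A call with a gripper value outside its range is refused whole. The fingers move at their own pace and stop on an object; "newtons" is the grip in N (left out, the last holds). Time passes only in rows, so rows that repeat a pose let the fingers close. It gives the time, the measured TCP pose, the force, the opening and the grip force at its end, in the units of the state.
- get_state(): the state, without advancing time (a new reading comes with each control period).
- optics.get_image(name): name is "scene" or "top" or "wrist"; returns a dict with "pixels" (480x640x3 uint8, blue, green, red), "K" (3x3 intrinsics, pixels), "rvec" (rotation vector, rad) and "tvec" (3), from world to camera coordinates, as OpenCV has them; the wrist camera has in their place "T_tool_cam" (4x4, takes a point from camera to tool coordinates, whose origin is the TCP and whose axes are the flange's). Camera axes: x right, y down, z forward; pixel columns grow to the right and rows downward; lengths in m; the calibration is good to about 2 mm. A picture is of the moment at which its call begins: read the wrist's pose just before it. There is no depth.
- sign_off(): hands the job in; it is judged then, once.
The state is a dict: "clock": time; "qpos": joint angles; "qd": joint speeds; "effort": joint torques, N m; "position": TCP position; "ee_rot": TCP orientation; "contact_force": force on the tool from outside, world axes, zero at the start; "moment": the same for the moment, N m; "width": finger opening in m; "gripper_force": force on a finger pad.
Only numpy, scipy, OpenCV 4.12 (cv2) and the standard library are available. Lean on these libraries where they do the work, as an engineer would, in place of code of your own. Each camera call takes 0.05 s, during which the arm holds its last target. There are 200 camera calls.

TASK

Sort the mixed handful left on the table: stand the small cup in the middle of the small saucer, the large cup in the middle of the large saucer and the steel sugar shaker in the middle of the round wooden coaster, all upright, and put both corks into the shallow square tin. Set the cups down gently rather than dropping them, do not shift or knock over the glass vase, and leave everything released and at rest.

Things in the scene. Friction and masses are not known exactly. Their poses are not given: they have to be found in the camera images.
- small_cup: Small white handleless espresso cup, open at the top, round, standing upright loose on the table: 48 mm across the rim, 34 mm across the foot, 44 mm tall; the upper wall is nearly vertical (44 mm across at 12 mm height), wall 3 mm. About 90 g. Origin at the centre of its underside, z up its axis.
- large_cup: Large white handleless coffee cup, open at the top, round, standing upright loose on the table: 62 mm across the rim, 46 mm across the foot, 62 mm tall; the upper wall is nearly vertical (58 mm across at 15 mm height), wall 3.5 mm. About 160 g. Origin at the centre of its underside, z up its axis.
- shaker: Steel sugar shaker, a closed round cylinder 50 mm in diameter and 105 mm tall standing upright loose on the table; straight-sided up to 85 mm, then narrowing to a shoulder with a small dark flip-top spout. About 220 g. Origin at the centre of its underside, z up its axis.
- wine_cork: Straight natural wine cork, a plain cylinder 24 mm in diameter and 45 mm tall, standing on end, loose on the table. Origin at the centre of its underside, z up its axis.
- mushroom_cork: Mushroom-shaped sparkling-wine cork standing loose on the table, head up: stem 25 mm in diameter to 30 mm height, then a head up to 33 mm in diameter (widest at 36 mm height), 49 mm tall in all. Origin at the centre of its underside, z up its axis.
- small_saucer: Small white round saucer fixed on the table, 110 mm across and 10 mm high at the rim; its flat inner floor is about 76 mm across and 5 mm above the table. Origin at the centre of its underside, z up.
- large_saucer: Large white round saucer fixed on the table, 136 mm across and 12 mm high at the rim; its flat inner floor is about 96 mm across and 5 mm above the table. Origin at the centre of its underside, z up.
- coaster: Flat round dark wooden coaster fixed on the table, 92 mm in diameter and 8 mm thick. Origin at the centre of its underside, z up.
- cork_tin: Shallow square open aluminium tin fixed on the table, 110 x 110 mm outside, 32 mm high, walls and floor 4 mm thick, empty at the start. Origin at the centre of its underside, x and y along its sides, z up.
- vase: Small glass vase standing loose beyond the saucers at the far middle of the table, 110 mm tall, 56 mm across at its widest (30 mm up), narrowing to a 28 mm neck. Fragile: leave it alone. Origin at the centre of its underside, z up.
Not all that is in view belongs to the job. Leave any orange, purple or yellow look-alike of the small_saucer alone.

How it is judged:
At the end, for the whole second after the job is handed in: Small cup on the small saucer, large cup on the large saucer, shaker on the coaster: each standing on it upright (tilt under 0.1 rad), within 15 mm of its centre. Both corks inside the tin (origins within 54 mm of its centre along each side, under 54 mm high). All five slower than 0.02 m/s (horizontal distance between small_cup and small_saucer below 0.015 m and angle between each of small_cup, large_cup, shaker's own z axis and vertical below 0.1 rad and z of small_cup in the frame of small_saucer between 0.002 and 0.009 m and linear speed of each of small_cup, large_cup, shaker, wine_cork, mushroom_cork below 0.02 m/s and horizontal distance between large_cup and large_saucer below 0.015 m and z of large_cup in the frame of large_saucer between 0.002 and 0.009 m and horizontal distance between shaker and coaster below 0.015 m and z of shaker in the frame of coaster between 0.005 and 0.012 m and x of wine_cork in the frame of cork_tin between -0.054 and 0.054 m and y of wine_cork in the frame of cork_tin between -0.054 and 0.054 m and z of each of wine_cork, mushroom_cork in the frame of cork_tin below 0.054 m and x of mushroom_cork in the frame of cork_tin between -0.054 and 0.054 m and y of mushroom_cork in the frame of cork_tin between -0.054 and 0.054 m); the robot touches nothing.
It fails at once if the glass vase is shifted by more than 30 mm or tipped by more than 0.3 rad (distance of vase from where it was at the start of the episode above 0.03 m or angle between vase's own z axis and vertical above 0.3 rad).
It fails at once if a cup is dropped onto a saucer (falls onto it faster than 0.6 m/s) ((horizontal distance between small_cup and small_saucer below 0.05 m and z of small_cup in the frame of small_saucer below 0.02 m and linear speed of small_cup above 0.6 m/s) or (horizontal distance between small_cup and large_saucer below 0.05 m and z of small_cup in the frame of large_saucer below 0.02 m and linear speed of small_cup above 0.6 m/s) or (horizontal distance between large_cup and small_saucer below 0.05 m and z of large_cup in the frame of small_saucer below 0.02 m and linear speed of large_cup above 0.6 m/s) or (horizontal distance between large_cup and large_saucer below 0.05 m and z of large_cup in the frame of large_saucer below 0.02 m and linear speed of large_cup above 0.6 m/s)).
It also fails if it takes over 131 s, if anything falls off the work surface, if the arm or the gripper's body presses on something with over 40 N, if the wrist force passes 120 N, or if a joint passes its speed limit or range.

## Working session

There is one attempt and no reset: what is moved stays moved. The work goes in short steps, Python scripts to look and compute and a tool call to move; the robot and the scene stay as the last step left them, time stands still between calls to the robot, and variables do not carry over. Pictures are saved under pics/ and viewed, at most 14 in all, crops included, and the job is handed in when it is done.

Besides the shell and the picture viewer there is one more tool, called after "Emit:" as name([rows], argument=value, ...), one row to a line, values as JSON. send_rows: Moves the arm, as the interface text tells. Its arguments: {"type":"object","properties":{"increments":{"type":"array"},"newtons":{"type":"number"}},"required":["increments"]}

```bash
mkdir -p pics; python3 - <<'E'
from rig import get_state, optics
import cv2
for n in("scene","top"):
    d=optics.get_image(n); cv2.imwrite(f"pics/{n}0.png",d["pixels"]); print(n,d["K"],d["rvec"],d["tvec"])
s=get_state();print(s)
E
```

```text
scene [[469.95733169   0.         319.59237963]
 [  0.         469.95733169 239.48827752]
 [  0.           0.           1.        ]] [ 1.05771873  2.61378732 -0.78115576] [ 0.42968932 -0.25389441  1.20393294]
top [[561.05819416   0.         319.3258742 ]
 [  0.         561.05819416 240.41315367]
 [  0.           0.           1.        ]] [ 2.12688857 -2.12229005  0.20247346] [-0.0477928   0.5225462   1.37725883]
{'clock': 0.1, 'qpos': array([-1.24102687e+00,  2.76509159e-01,  1.50603627e+00, -8.10531820e-06,
        1.36069380e+00, -1.20984297e-01]), 'qd': array([ 0.00038131, -0.00056292, -0.00348198, -0.00031412, -0.00106825,
       -0.00280629]), 'effort': array([ 6.40956332e-04, -4.17700446e+01, -2.46405333e+01, -1.53075284e-04,
        5.80342719e-03,  1.28628551e-05]), 'position': array([ 0.25033763, -0.51710532,  0.23052725]), 'ee_rot': array([-8.18391981e-04,  9.74709435e-01,  2.23474473e-01, -8.97302886e-05]), 'contact_force': array([ 0.33626515,  0.28176422, -0.74968267]), 'moment': array([-0.02220002,  0.01943574,  0.02579121]), 'gripper_force': 0.0, 'width': 0.08538273093210746}
```

View pics/top0.png

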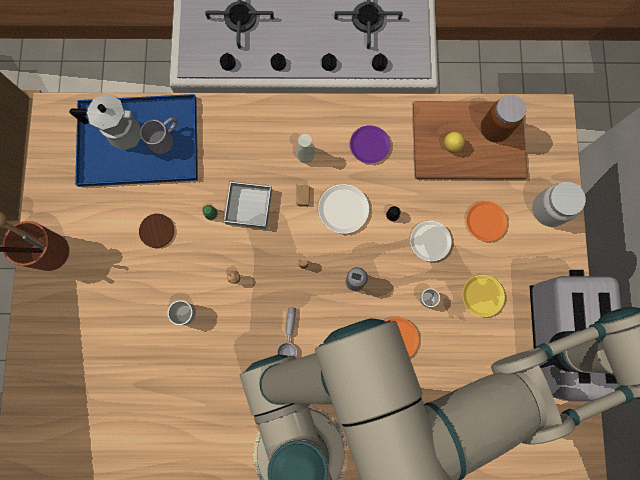

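View pics/scene0.png

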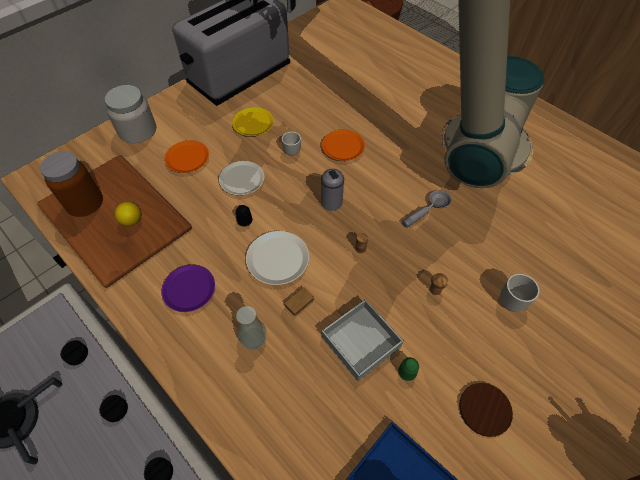

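The candidates in the top view:
- **Small saucer:** the small white disc at (431,241). Its orange (487,221), (400,340), purple (370,145) and yellow (484,296) look-alikes are excluded by colour.
- **Large saucer:** the bigger white disc at (344,209).
- **Wine cork:** the cylinder at (304,265). The square block at (303,195) isn't round, so it isn't the cork.
- **Mushroom cork:** (234,277).
- **Coaster and tin:** (156,231) and (248,205).
- **Cups and shaker:** small cup (430,297), large cup (181,313), shaker (357,279).
- **Vase:** (305,148).

I'll confirm these in one enlarged crop.

```bash
python3 - <<'E'
import cv2
i=cv2.imread("pics/top0.png")[185:345,130:465]
i=cv2.resize(i,None,fx=2.38,fy=2.38,interpolation=cv2.INTER_CUBIC)
cv2.imwrite("pics/crop.png",i);print(i.shape)
E
```

```text
(381, 797, 3)
```

View pics/crop.png

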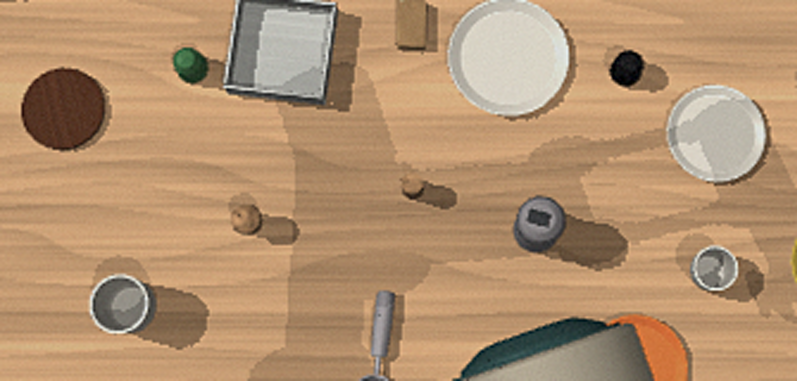

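The crop confirms the set. Crop pixels: coaster (64,109), large saucer (509,57), small saucer (717,133), small cup rim (715,269), large cup rim (120,304), shaker top (540,220), wine cork (412,186), mushroom cork (245,219), and the tin at the top.

```bash
cat > h.py <<'E'
import numpy as np, cv2
from scipy.spatial.transform import Rotation as R
from rig import get_state, optics
def ray(px,K,Rwc,t,z):  # Rwc world->cam
    d=Rwc.T@np.linalg.solve(K,[px[0],px[1],1.]); c=-Rwc.T@t
    return c+d*(z-c[2])/d[2]
def top(px,z,d): return ray(px,d["K"],R.from_rotvec(np.ravel(d["rvec"])).as_matrix(),np.ravel(d["tvec"]),z)
def wrist(name=None):
    s=get_state(); d=optics.get_image("wrist"); q=s["ee_rot"]
    T=np.eye(4);T[:3,:3]=R.from_quat([*q[1:],q[0]]).as_matrix();T[:3,3]=s["position"]
    W=np.linalg.inv(T@np.array(d["T_tool_cam"]))
    if name: cv2.imwrite(name,d["pixels"])
    return d["pixels"],d["K"],W[:3,:3],W[:3,3]
E
python3 - <<'E'
from h import *
d=optics.get_image("top")
c=lambda x,y:(130+x/2.38-.3,185+y/2.38-.3)
for n,p,z in [("coaster",c(64,109),.008),("lsauc",c(509,57),.012),("ssauc",c(717,133),.01),("scup",c(715,269),.044),("lcup",c(120,304),.062),
 ("shaker",c(540,220),.092),("wine",c(413,186),.045),("mush",c(245,219),.04),("tin",(248.3,205.2),.032),("tinA",(229,182),.032),("tinB",(271,185),.032),("black",c(627,67),.02),("green",c(190,64),.02),("block",(303,192),.03),("vase",(305,140),.11),("spoon",(291,312),.02)]:
    print(n,top(p,z,d).round(3))
d=optics.get_image("wrist");print(d["T_tool_cam"],d["K"])
E
```

```text
coaster [0.556 0.38  0.008]
lsauc [ 0.615 -0.111  0.012]
ssauc [ 0.53  -0.339  0.01 ]
scup [ 0.378 -0.324  0.044]
lcup [0.339 0.295 0.062]
shaker [ 0.424 -0.137  0.092]
wine [ 0.466 -0.006  0.045]
mush [0.43  0.172 0.04 ]
tin [0.619 0.138 0.032]
tinA [0.681 0.191 0.032]
tinB [0.673 0.08  0.032]
black [ 0.602 -0.24   0.02 ]
green [0.604 0.241 0.02 ]
block [ 0.655 -0.004  0.03 ]
vase [ 0.768 -0.01   0.11 ]
spoon [0.343 0.025 0.02 ]
[[-5.91479103e-04 -9.62505821e-01 -2.71260382e-01  6.90722141e-02]
 [ 9.99999804e-01 -5.13760277e-04 -3.57522645e-04 -5.24644524e-04]
 [ 2.04754818e-04 -2.71260540e-01  9.62505936e-01 -1.43194462e-01]
 [ 0.00000000e+00  0.00000000e+00  0.00000000e+00  1.00000000e+00]] [[424.69689157   0.         317.01606311]
 [  0.         424.69689157 240.1693134 ]
 [  0.           0.           1.        ]]
```

Emit:
send_rows([
  {"gripper": -1,"linear": [0.025,0.039,-0.002],"delta_rot": [0,0,-0.11]},
  {"gripper": -1,"linear": [0.05,0.078,-0.004],"delta_rot": [0,0,-0.22]},
  {"gripper": -1,"linear": [0.076,0.116,-0.006],"delta_rot": [0,0,-0.33]},
  {"gripper": -1,"linear": [0.102,0.155,-0.008],"delta_rot": [0,0,-0.451]},
  {"gripper": -1,"linear": [0.127,0.194,-0.011],"delta_rot": [0,0,-0.451]},
  {"gripper": -1,"linear": [0.127,0.194,-0.011],"delta_rot": [0,0,-0.451]},
  {"gripper": -1,"linear": [0.127,0.194,-0.011],"delta_rot": [0,0,-0.451]},
], newtons=30)

```text
clock: 0.9
position: [0.3779, -0.3229, 0.2203]
ee_rot: [0.0, 1.0, 0.001, -0.0]
contact_force: [1.0, -0.8, -0.0]
width: 0.085
gripper_force: 0.0
```

```bash
python3 - <<'E'
from h import *
i,K,Rw,t=wrist("pics/w1.png"); s=get_state();print(s["position"],s["ee_rot"],s["qpos"],s["clock"])
for n,p in [("scup rim",[.378,-.324,.044]),("ssauc",[.53,-.339,.01])]:
    q=K@(Rw@np.array(p)+t);print(n,q[:2]/q[2])
E
```

```text
[ 0.37749151 -0.32389673  0.22040341] [ 5.31121093e-04  9.99999747e-01  4.40172660e-04 -1.73448694e-04] [-8.48403427e-01  1.65487039e-01  1.68163429e+00 -1.00044406e-03
  1.29390347e+00  7.21785771e-01] 0.95
scup rim [319.29347292 213.23914127]
ssauc [339.82897662   4.5776197 ]
```

View pics/w1.png

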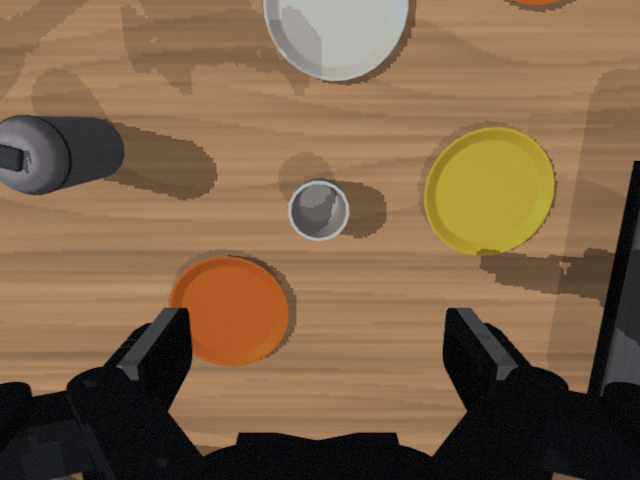

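The wrist view shows the small cup rim at (319,210), within about 2 mm of the predicted (319,213). The small saucer's centre is near (337,5), also as predicted. I'll descend and grip.

Emit:
send_rows([
  {"gripper": -1,"linear": [0.002,0,-0.05],"delta_rot": [0,0,0]},
  {"gripper": -1,"linear": [0.002,0,-0.1],"delta_rot": [0,0,0]},
  {"gripper": -1,"linear": [0.002,0,-0.15],"delta_rot": [0,0,0]},
  {"gripper": -1,"linear": [0.002,0,-0.19],"delta_rot": [0,0,0]},
  {"gripper": -1,"linear": [0.002,0,-0.206],"delta_rot": [0,0,0]},
  {"gripper": -1,"linear": [0.002,0,-0.206],"delta_rot": [0,0,0]},
  {"gripper": 0.5,"linear": [0.002,0,-0.206],"delta_rot": [0,0,0]},
  {"gripper": 0.5,"linear": [0.002,0,-0.206],"delta_rot": [0,0,0]},
], newtons=25)

```text
clock: 1.75
position: [0.3802, -0.3254, 0.0156]
ee_rot: [0.001, 1.0, -0.001, 0.001]
contact_force: [0.2, -0.1, 0.0]
width: 0.0591
gripper_force: 0.0
```

Emit:
send_rows([
  {"gripper": 1,"linear": [0,0,0],"delta_rot": [0,0,0]},
  {"gripper": 1,"linear": [0,0,0],"delta_rot": [0,0,0]},
  {"gripper": 1,"linear": [0,0,0],"delta_rot": [0,0,0]},
  {"gripper": 1,"linear": [0,0,0],"delta_rot": [0,0,0]},
  {"gripper": 1,"linear": [0,0,0],"delta_rot": [0,0,0]},
])

```text
clock: 2.25
position: [0.3804, -0.3248, 0.0159]
ee_rot: [0.002, 1.0, 0.0, 0.001]
contact_force: [-0.9, -0.3, 6.7]
width: 0.0464
gripper_force: 25.3
```

Emit:
send_rows([
  {"gripper": 1,"linear": [0,0,0.03],"delta_rot": [0,0,0]},
  {"gripper": 1,"linear": [0,0,0.07],"delta_rot": [0,0,0]},
  {"gripper": 1,"linear": [0.04,-0.005,0.08],"delta_rot": [0,0,0]},
  {"gripper": 1,"linear": [0.085,-0.009,0.08],"delta_rot": [0,0,0]},
  {"gripper": 1,"linear": [0.13,-0.013,0.075],"delta_rot": [0,0,0]},
  {"gripper": 1,"linear": [0.15,-0.015,0.06],"delta_rot": [0,0,0]},
  {"gripper": 1,"linear": [0.15,-0.015,0.04],"delta_rot": [0,0,0]},
  {"gripper": 1,"linear": [0.15,-0.015,0.04],"delta_rot": [0,0,0]},
])

```text
clock: 3.05
position: [0.5283, -0.3367, 0.0517]
ee_rot: [-0.002, 1.0, 0.001, -0.002]
contact_force: [-0.3, 1.1, -1.1]
width: 0.0466
gripper_force: 26.2
```

```bash
python3 - <<'E'
from h import *
i,K,Rw,t=wrist("pics/w2.png"); s=get_state();print(s["position"],s["width"],s["clock"])
for n,p in [("ssauc",[.53,-.339,.01])]:
    q=K@(Rw@np.array(p)+t);print(n,q[:2]/q[2])
E
```

```text
[ 0.52844385 -0.33732286  0.05304016] 0.046766786601003106 3.1
ssauc [323.71097255 270.99728075]
```

View pics/w2.png

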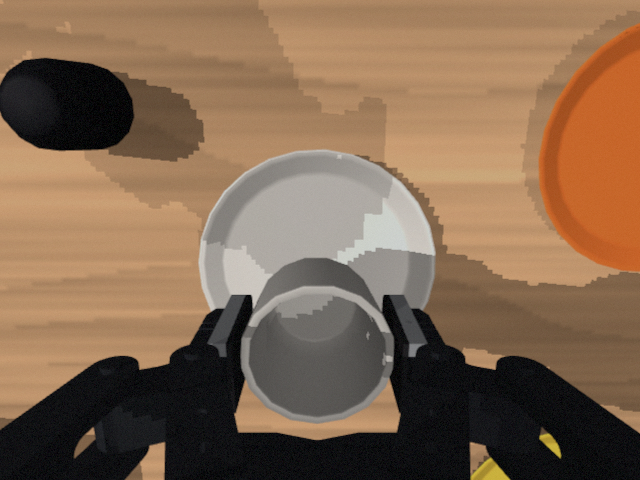

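```bash
python3 - <<'E'
from h import *
i,K,Rw,t=wrist()
for p in [(320,151),(200,255),(435,255),(317,351)]: print(ray(p,K,Rw,t,.01).round(4), ray(p,K,Rw,t,.04+.044).round(4))
E
```

```text
[ 0.5845 -0.3378  0.01  ] [ 0.5898 -0.3375  0.084 ]
[ 0.5375 -0.2827  0.01  ] [ 0.5615 -0.3043  0.084 ]
[ 0.5376 -0.3908  0.01  ] [ 0.5615 -0.3694  0.084 ]
[ 0.4879 -0.3365  0.01  ] [ 0.5316 -0.3368  0.084 ]
```

The saucer measures (0.5295,-0.337) and the cup in the gripper (0.531,-0.337), so they line up. I'll lower slowly and release.

Emit:
send_rows([
  {"gripper": 1,"linear": [-0.001,0.001,-0.015],"delta_rot": [0,0,0]},
  {"gripper": 1,"linear": [-0.001,0.001,-0.025],"delta_rot": [0,0,0]},
  {"gripper": 1,"linear": [-0.001,0.001,-0.032],"delta_rot": [0,0,0]},
  {"gripper": 1,"linear": [-0.001,0.001,-0.0345],"delta_rot": [0,0,0]},
  {"gripper": 1,"linear": [-0.001,0.001,-0.0345],"delta_rot": [0,0,0]},
  {"gripper": -0.3,"linear": [-0.001,0.001,-0.0345],"delta_rot": [0,0,0]},
  {"gripper": -0.3,"linear": [-0.001,0.001,-0.0345],"delta_rot": [0,0,0]},
  {"gripper": -0.3,"linear": [-0.001,0.001,-0.0345],"delta_rot": [0,0,0]},
])

```text
clock: 3.95
position: [0.5286, -0.3378, 0.02]
ee_rot: [0.0, 1.0, -0.0, 0.0]
contact_force: [1.0, -0.3, 0.8]
width: 0.0555
gripper_force: 0.0
```

Emit:
send_rows([
  {"gripper": -0.3,"linear": [0,0,0.02],"delta_rot": [0,0,0]},
  {"gripper": -1,"linear": [0,0,0.06],"delta_rot": [0,0,0]},
  {"gripper": -1,"linear": [0,0,0.11],"delta_rot": [0,0,0]},
  {"gripper": -1,"linear": [0,0,0.16],"delta_rot": [0,0,0]},
  {"gripper": -1,"linear": [-0.03,0.04,0.16],"delta_rot": [0,0,0]},
  {"gripper": -1,"linear": [-0.055,0.08,0.16],"delta_rot": [0,0,0]},
  {"gripper": -1,"linear": [-0.08,0.12,0.16],"delta_rot": [0,0,0]},
])

```text
clock: 4.65
position: [0.4477, -0.2166, 0.1802]
ee_rot: [0.0, 1.0, -0.001, 0.0]
contact_force: [0.9, 0.6, 0.8]
width: 0.0852
gripper_force: 0.0
```

```bash
python3 - <<'E'
from h import *
i,K,Rw,t=wrist("pics/w3.png"); s=get_state();print(s["position"],s["width"],s["clock"])
for n,p in [("ssauc",[.53,-.337,.01]),("shaker",[.424,-.137,.105]),("scup",[.53,-.337,.049])]:
    q=K@(Rw@np.array(p)+t);print(n,q[:2]/q[2])
E
```

```text
[ 0.44070447 -0.2083823   0.17905032] 0.08525258830103948 4.7
ssauc [489.30322104 100.37058245]
shaker [174.58849001 294.27622889]
scup [514.13458724  97.41848659]
```

View pics/w3.png

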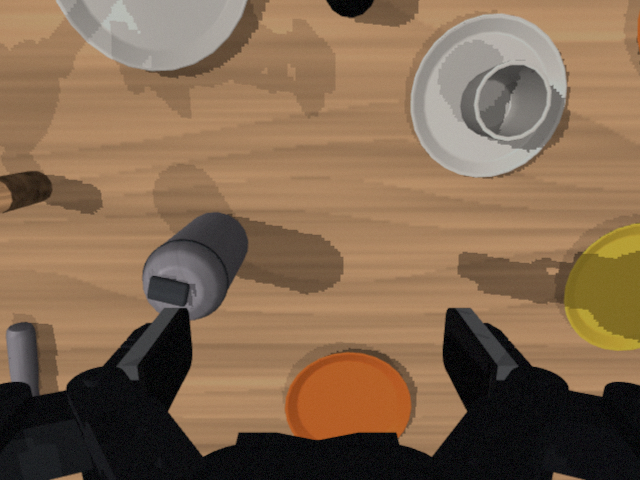

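The small cup stands in its saucer: rim (512,100), saucer centre (489,95), as predicted. The shaker is at about (186,279). I'll go above it.

Emit:
send_rows([
  {"gripper": -1,"linear": [-0.012,0.04,0.015],"delta_rot": [0,0,0]},
  {"gripper": -1,"linear": [-0.025,0.081,0.03],"delta_rot": [0,0,0]},
  {"gripper": -1,"linear": [-0.025,0.081,0.03],"delta_rot": [0,0,0]},
  {"gripper": -1,"linear": [-0.025,0.081,0.03],"delta_rot": [0,0,0]},
  {"gripper": -1,"linear": [-0.025,0.081,0.03],"delta_rot": [0,0,0]},
])

```text
clock: 5.2
position: [0.424, -0.1374, 0.2097]
ee_rot: [0.0, 1.0, -0.0, 0.0]
contact_force: [0.3, 0.0, -0.5]
width: 0.0855
gripper_force: 0.0
```

```bash
python3 - <<'E'
from h import *
i,K,Rw,t=wrist("pics/w4.png"); s=get_state();print(s["position"],s["width"],s["clock"])
for n,p in [("shaker85",[.424,-.137,.085]),("wine",[.466,-.006,.045])]:
    q=K@(Rw@np.array(p)+t);print(n,q[:2]/q[2])
E
```

```text
[ 0.42393969 -0.13754011  0.2094614 ] 0.0856295048696373 5.25
shaker85 [317.35152041 230.27837739]
wine [134.00822397 159.62535235]
```

View pics/w4.png

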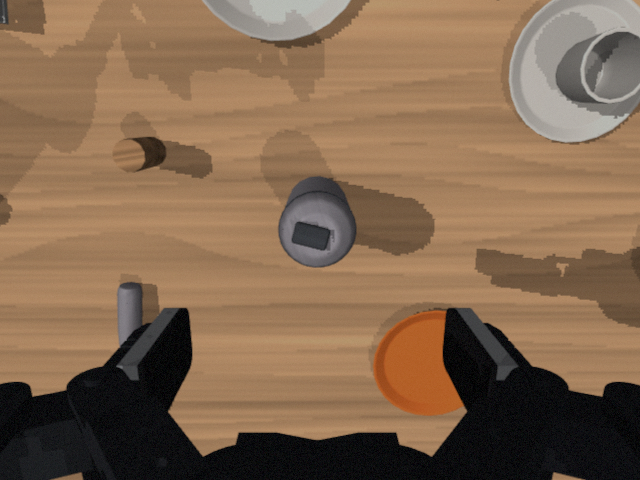

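The shaker ring is centred at (317,229), as predicted. The wine cork top at (127,155) puts it at about (.469,-.001).

Emit:
send_rows([
  {"gripper": -1,"linear": [0,0,-0.05],"delta_rot": [0,0,0]},
  {"gripper": -1,"linear": [0,0,-0.1],"delta_rot": [0,0,0]},
  {"gripper": -1,"linear": [0,0,-0.145],"delta_rot": [0,0,0]},
  {"gripper": -1,"linear": [0,0,-0.162],"delta_rot": [0,0,0]},
  {"gripper": 0.3,"linear": [0,0,-0.162],"delta_rot": [0,0,0]},
  {"gripper": 0.8,"linear": [0,0,-0.162],"delta_rot": [0,0,0]},
  {"gripper": 1,"linear": [0,0,-0.162],"delta_rot": [0,0,0]},
  {"gripper": 1,"linear": [0,0,-0.162],"delta_rot": [0,0,0]},
], newtons=45)

```text
clock: 6.05
position: [0.4245, -0.1372, 0.0489]
ee_rot: [0.001, 1.0, -0.0, 0.001]
contact_force: [0.5, 0.3, -2.4]
width: 0.0487
gripper_force: 46.8
```

Emit:
send_rows([
  {"gripper": 1,"linear": [0,0,0],"delta_rot": [0,0,0]},
  {"gripper": 1,"linear": [0,0,0],"delta_rot": [0,0,0]},
  {"gripper": 1,"linear": [0,0,0.02],"delta_rot": [0,0,0]},
  {"gripper": 1,"linear": [0,0,0.06],"delta_rot": [0,0,0]},
  {"gripper": 1,"linear": [0,0,0.1],"delta_rot": [0,0,0]},
  {"gripper": 1,"linear": [0,0,0.13],"delta_rot": [0,0,0]},
])

```text
clock: 6.65
position: [0.4238, -0.1366, 0.1801]
ee_rot: [0.001, 1.0, -0.0, 0.001]
contact_force: [0.7, -0.9, -2.1]
width: 0.049
gripper_force: 47.7
```

Emit:
send_rows([
  {"gripper": 1,"linear": [0.005,0.025,0],"delta_rot": [0,0,0]},
  {"gripper": 1,"linear": [0.015,0.065,0],"delta_rot": [0,0,0]},
  {"gripper": 1,"linear": [0.026,0.108,0],"delta_rot": [0,0,0]},
  {"gripper": 1,"linear": [0.037,0.15,0],"delta_rot": [0,0,0]},
  {"gripper": 1,"linear": [0.048,0.194,0],"delta_rot": [0,0,0]},
  {"gripper": 1,"linear": [0.059,0.237,0],"delta_rot": [0,0,0]},
  {"gripper": 1,"linear": [0.07,0.28,0],"delta_rot": [0,0,0]},
  {"gripper": 1,"linear": [0.081,0.323,0],"delta_rot": [0,0,0]},
])

```text
clock: 7.45
position: [0.5041, 0.1883, 0.1777]
ee_rot: [0.0, 1.0, 0.0, -0.0]
contact_force: [1.8, -1.2, -1.9]
width: 0.0488
gripper_force: 47.7
```

Emit:
send_rows([
  {"gripper": 1,"linear": [0.011,0.043,0],"delta_rot": [0,0,0]},
  {"gripper": 1,"linear": [0.022,0.086,-0.01],"delta_rot": [0,0,0]},
  {"gripper": 1,"linear": [0.036,0.129,-0.03],"delta_rot": [0,0,0]},
  {"gripper": 1,"linear": [0.047,0.17,-0.05],"delta_rot": [0,0,0]},
  {"gripper": 1,"linear": [0.051,0.194,-0.06],"delta_rot": [0,0,0]},
  {"gripper": 1,"linear": [0.051,0.194,-0.06],"delta_rot": [0,0,0]},
  {"gripper": 1,"linear": [0.051,0.194,-0.06],"delta_rot": [0,0,0]},
  {"gripper": 1,"linear": [0.051,0.194,-0.06],"delta_rot": [0,0,0]},
])

```text
clock: 8.25
position: [0.5553, 0.3794, 0.1182]
ee_rot: [0.0, 1.0, -0.0, -0.0]
contact_force: [0.3, -0.3, -2.3]
width: 0.049
gripper_force: 47.7
```

```bash
python3 - <<'E'
from h import *
i,K,Rw,t=wrist("pics/w5.png"); s=get_state();print(s["position"],s["width"],s["clock"],s["qpos"])
for n,p in [("coaster",[.556,.38,.008]),("far",[.602,.38,.008]),("L",[.556,.426,.008]),("R",[.556,.334,.008])]:
    q=K@(Rw@np.array(p)+t);print(n,q[:2]/q[2])
E
```

```text
[0.55553957 0.37933486 0.1185383 ] 0.048807217569486014 8.3 [ 4.96024661e-01  4.93256802e-01  1.44702666e+00 -5.34500851e-04
  1.20104769e+00  2.06807446e+00]
coaster [317.07302622 234.97193287]
far [316.9884331  159.46047135]
L [242.60619819 235.0587135 ]
R [391.53952719 234.88515262]
```

View pics/w5.png

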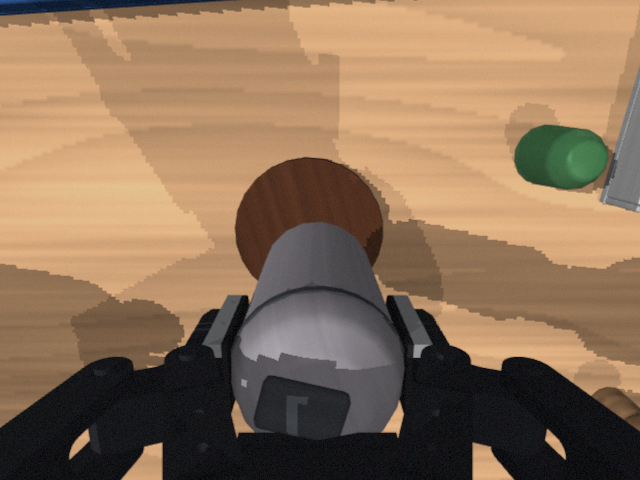

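The coaster spans columns 236–383 with its top at row 157, so its centre is about 4 mm further in +y than commanded. I'll correct and lower.

Emit:
send_rows([
  {"gripper": 1,"linear": [0.001,0.004,-0.03],"delta_rot": [0,0,0]},
  {"gripper": 1,"linear": [0.001,0.004,-0.05],"delta_rot": [0,0,0]},
  {"gripper": 1,"linear": [0.001,0.004,-0.058],"delta_rot": [0,0,0]},
  {"gripper": 1,"linear": [0.001,0.004,-0.0615],"delta_rot": [0,0,0]},
  {"gripper": 1,"linear": [0.001,0.004,-0.0615],"delta_rot": [0,0,0]},
  {"gripper": -0.5,"linear": [0.001,0.004,-0.0615],"delta_rot": [0,0,0]},
  {"gripper": -1,"linear": [0.001,0.004,-0.0615],"delta_rot": [0,0,0]},
  {"gripper": -1,"linear": [0.001,0.004,-0.0615],"delta_rot": [0,0,0]},
])

```text
clock: 9.1
position: [0.5573, 0.3848, 0.0574]
ee_rot: [-0.001, 1.0, -0.0, 0.001]
contact_force: [-0.6, -0.5, 0.1]
width: 0.0851
gripper_force: 0.0
```

Emit:
send_rows([
  {"gripper": -1,"linear": [0,0,0.03],"delta_rot": [0,0,0]},
  {"gripper": -1,"linear": [0,0,0.075],"delta_rot": [0,0,0]},
  {"gripper": -1,"linear": [0,0,0.12],"delta_rot": [0,0,0]},
  {"gripper": -1,"linear": [-0.03,-0.01,0.15],"delta_rot": [0,0,0]},
  {"gripper": -1,"linear": [-0.07,-0.027,0.16],"delta_rot": [0,0,0]},
  {"gripper": -1,"linear": [-0.11,-0.045,0.16],"delta_rot": [0,0,0]},
  {"gripper": -1,"linear": [-0.15,-0.062,0.16],"delta_rot": [0,0,0]},
  {"gripper": -1,"linear": [-0.19,-0.078,0.16],"delta_rot": [0,0,0]},
])

```text
clock: 9.9
position: [0.3651, 0.3058, 0.2169]
ee_rot: [-0.0, 1.0, -0.0, 0.001]
contact_force: [-0.7, 0.3, 0.1]
width: 0.0852
gripper_force: 0.0
```

Emit:
send_rows([
  {"gripper": -1,"linear": [-0.028,-0.011,0],"delta_rot": [0,0,0]},
  {"gripper": -1,"linear": [-0.028,-0.011,0],"delta_rot": [0,0,0]},
  {"gripper": -1,"linear": [-0.028,-0.011,0],"delta_rot": [0,0,0]},
  {"gripper": -1,"linear": [-0.028,-0.011,0],"delta_rot": [0,0,0]},
])

```text
clock: 10.3
position: [0.3398, 0.2961, 0.2169]
ee_rot: [-0.001, 1.0, -0.0, 0.001]
contact_force: [0.4, 1.4, -0.1]
width: 0.0854
gripper_force: 0.0
```

```bash
python3 - <<'E'
from h import *
i,K,Rw,t=wrist("pics/w6.png"); s=get_state();print(s["position"],s["width"],s["clock"],s["qpos"])
for n,p in [("shaker85",[.557,.384,.093]),("coaster",[.557,.384,.008]),("lcup",[.339,.295,.062]),("mush",[.43,.172,.04])]:
    q=K@(Rw@np.array(p)+t);print(n,q[:2]/q[2])
E
```

```text
[0.33985985 0.29603141 0.21660638] 0.08556276845104738 10.35 [ 5.62124286e-01  9.63195392e-02  1.77533361e+00 -1.74197215e-04
  1.26857089e+00  2.13342424e+00]
shaker85 [ 146.46172801 -179.98815823]
coaster [193.29154922 -97.58182493]
lcup [319.70485471 221.33289253]
mush [492.44671499  89.59408759]
```

View pics/w6.png

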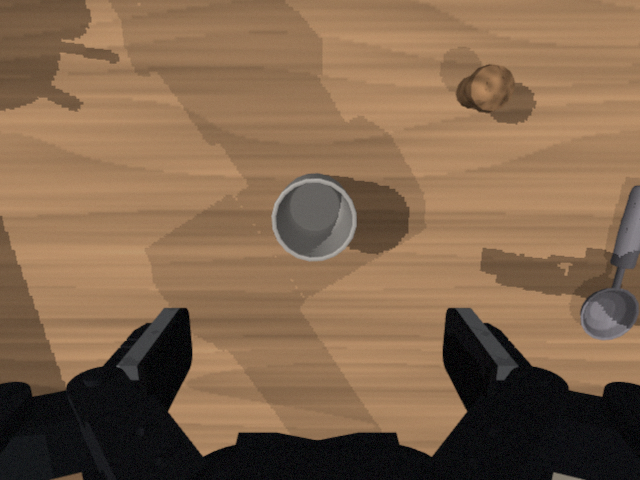

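The large cup rim is centred at (314,219), about 3 mm further in +y than estimated. The mushroom cork head at (490,90) is as predicted. Descending to grip the cup.

Emit:
send_rows([
  {"gripper": -1,"linear": [0.001,0.003,-0.05],"delta_rot": [0,0,0]},
  {"gripper": -1,"linear": [0.001,0.003,-0.1],"delta_rot": [0,0,0]},
  {"gripper": -1,"linear": [0.001,0.003,-0.145],"delta_rot": [0,0,0]},
  {"gripper": -1,"linear": [0.001,0.003,-0.175],"delta_rot": [0,0,0]},
  {"gripper": -1,"linear": [0.001,0.003,-0.187],"delta_rot": [0,0,0]},
  {"gripper": 0,"linear": [0.001,0.003,-0.187],"delta_rot": [0,0,0]},
  {"gripper": 1,"linear": [0.001,0.003,-0.187],"delta_rot": [0,0,0]},
  {"gripper": 1,"linear": [0.001,0.003,-0.187],"delta_rot": [0,0,0]},
], newtons=30)

```text
clock: 11.15
position: [0.3406, 0.299, 0.03]
ee_rot: [-0.0, 1.0, -0.0, 0.001]
contact_force: [-0.1, 0.1, -1.8]
width: 0.0613
gripper_force: 32.9
```

Emit:
send_rows([
  {"gripper": 1,"linear": [0,0,0],"delta_rot": [0,0,0]},
  {"gripper": 1,"linear": [0,0,0],"delta_rot": [0,0,0]},
  {"gripper": 1,"linear": [0,0,0.03],"delta_rot": [0,0,0]},
  {"gripper": 1,"linear": [0,0,0.07],"delta_rot": [0,0,0]},
  {"gripper": 1,"linear": [0,0,0.12],"delta_rot": [0,0,0]},
])

```text
clock: 11.65
position: [0.3382, 0.2976, 0.1498]
ee_rot: [0.001, 1.0, -0.0, -0.001]
contact_force: [1.1, 1.7, -3.1]
width: 0.061
gripper_force: 33.9
```

Emit:
send_rows([
  {"gripper": 1,"linear": [0.012,-0.018,0],"delta_rot": [0,0,0]},
  {"gripper": 1,"linear": [0.034,-0.051,0],"delta_rot": [0,0,0]},
  {"gripper": 1,"linear": [0.058,-0.086,0],"delta_rot": [0,0,0]},
  {"gripper": 1,"linear": [0.082,-0.122,0],"delta_rot": [0,0,0]},
  {"gripper": 1,"linear": [0.106,-0.158,0],"delta_rot": [0,0,0]},
  {"gripper": 1,"linear": [0.13,-0.193,0],"delta_rot": [0,0,0]},
  {"gripper": 1,"linear": [0.154,-0.229,0],"delta_rot": [0,0,0]},
  {"gripper": 1,"linear": [0.178,-0.264,0],"delta_rot": [0,0,0]},
])

```text
clock: 12.45
position: [0.5182, 0.0328, 0.1498]
ee_rot: [-0.0, 1.0, -0.0, 0.0]
contact_force: [0.2, 1.1, -2.0]
width: 0.0612
gripper_force: 34.0
```

Emit:
send_rows([
  {"gripper": 1,"linear": [0.024,-0.036,-0.01],"delta_rot": [0,0,0]},
  {"gripper": 1,"linear": [0.048,-0.072,-0.025],"delta_rot": [0,0,0]},
  {"gripper": 1,"linear": [0.072,-0.108,-0.035],"delta_rot": [0,0,0]},
  {"gripper": 1,"linear": [0.09,-0.135,-0.05],"delta_rot": [0,0,0]},
  {"gripper": 1,"linear": [0.097,-0.145,-0.06],"delta_rot": [0,0,0]},
  {"gripper": 1,"linear": [0.097,-0.145,-0.06],"delta_rot": [0,0,0]},
  {"gripper": 1,"linear": [0.097,-0.145,-0.06],"delta_rot": [0,0,0]},
  {"gripper": 1,"linear": [0.097,-0.145,-0.06],"delta_rot": [0,0,0]},
])

```text
clock: 13.25
position: [0.6138, -0.109, 0.0901]
ee_rot: [-0.0, 1.0, 0.001, -0.0]
contact_force: [-0.1, 0.7, -1.3]
width: 0.0606
gripper_force: 33.9
```

```bash
python3 - <<'E'
from h import *
i,K,Rw,t=wrist("pics/w7.png"); s=get_state();print(s["position"],s["width"],s["clock"])
for n,p in [("far",[.683,-.111,.012]),("L",[.615,-.043,.012]),("R",[.615,-.179,.012])]:
    q=K@(Rw@np.array(p)+t);print(n,q[:2]/q[2])
E
```

```text
[ 0.61403716 -0.10908326  0.09032099] 0.06092523030083299 13.3
far [322.41949731 119.65171391]
L [197.14077928 249.30491971]
R [446.77461522 249.4863936 ]
```

View pics/w7.png

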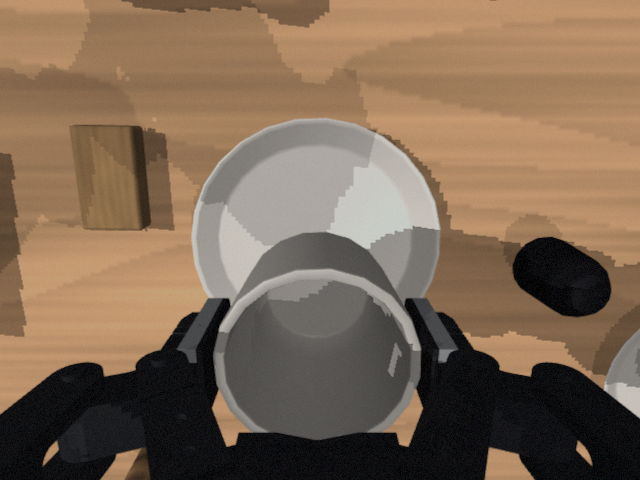

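The large saucer spans columns 192–440 with its top at row 119, so its centre is about (.615,-.108). I'll shift +2 mm in y, lower and release.

Emit:
send_rows([
  {"gripper": 1,"linear": [0.001,0.002,-0.025],"delta_rot": [0,0,0]},
  {"gripper": 1,"linear": [0.001,0.002,-0.042],"delta_rot": [0,0,0]},
  {"gripper": 1,"linear": [0.001,0.002,-0.051],"delta_rot": [0,0,0]},
  {"gripper": 1,"linear": [0.001,0.002,-0.0545],"delta_rot": [0,0,0]},
  {"gripper": 1,"linear": [0.001,0.002,-0.0545],"delta_rot": [0,0,0]},
  {"gripper": -0.6,"linear": [0.001,0.002,-0.0545],"delta_rot": [0,0,0]},
  {"gripper": -0.8,"linear": [0.001,0.002,-0.0545],"delta_rot": [0,0,0]},
  {"gripper": -0.8,"linear": [0.001,0.002,-0.0545],"delta_rot": [0,0,0]},
])

```text
clock: 14.1
position: [0.6162, -0.1088, 0.0358]
ee_rot: [0.0, 1.0, -0.0, 0.001]
contact_force: [1.1, 0.3, -1.4]
width: 0.077
gripper_force: 0.0
```

Emit:
send_rows([
  {"gripper": -1,"linear": [0,0,0.03],"delta_rot": [0,0,0]},
  {"gripper": -1,"linear": [0,0,0.075],"delta_rot": [0,0,0]},
  {"gripper": -1,"linear": [0,0,0.115],"delta_rot": [0,0,0]},
  {"gripper": -1,"linear": [-0.035,0.025,0.13],"delta_rot": [0,0,0]},
  {"gripper": -1,"linear": [-0.07,0.05,0.13],"delta_rot": [0,0,0]},
  {"gripper": -1,"linear": [-0.105,0.076,0.13],"delta_rot": [0,0,0]},
  {"gripper": -1,"linear": [-0.14,0.105,0.13],"delta_rot": [0,0,0]},
  {"gripper": -1,"linear": [-0.144,0.108,0.13],"delta_rot": [0,0,0]},
])

```text
clock: 14.9
position: [0.4661, 0.0022, 0.165]
ee_rot: [-0.001, 1.0, 0.001, -0.002]
contact_force: [1.3, -0.1, -0.2]
width: 0.0854
gripper_force: 0.0
```

Emit:
send_rows([
  {"gripper": -0.4,"linear": [0,0,0],"delta_rot": [0,0,0]},
  {"gripper": -0.4,"linear": [0,0,0],"delta_rot": [0,0,0]},
  {"gripper": -0.4,"linear": [0,0,0],"delta_rot": [0,0,0]},
])

```text
clock: 15.2
position: [0.4732, -0.0014, 0.165]
ee_rot: [0.0, 1.0, -0.0, 0.001]
contact_force: [0.1, 0.8, -0.1]
width: 0.0598
gripper_force: 0.0
```

```bash
python3 - <<'E'
from h import *
i,K,Rw,t=wrist("pics/w8.png"); s=get_state();print(s["position"],s["width"],s["clock"])
for n,p in [("lcup",[.615,-.108,.067]),("wine",[.469,-.001,.045]),("lsauc",[.615,-.108,.012]),("tin",[.619,.138,.032])]:
    q=K@(Rw@np.array(p)+t);print(n,q[:2]/q[2])
E
```

```text
[ 0.47293781 -0.0014207   0.16485012] 0.05961186043361049 15.25
lcup [530.76150165 -31.22391332]
wine [317.34140441 238.55927014]
lsauc [488.12694988  -0.85227663]
tin [ 76.29000971 -17.41162732]
```

View pics/w8.png

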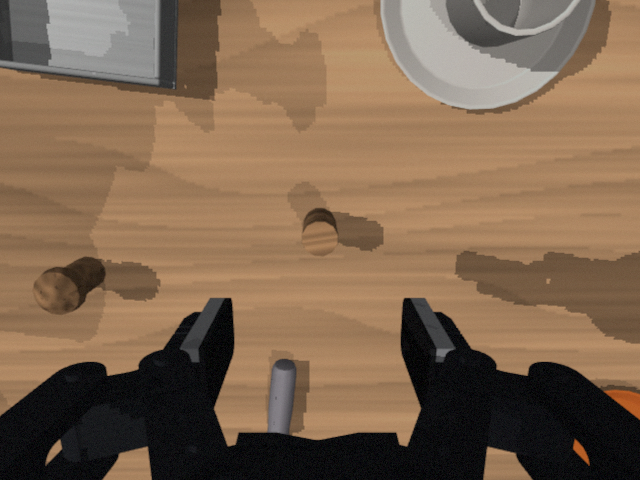

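The large cup is in its saucer. The wine cork top is at (320,238), as predicted. Gripping it.

Emit:
send_rows([
  {"gripper": -0.4,"linear": [-0.003,-0.001,-0.05],"delta_rot": [0,0,0]},
  {"gripper": -0.4,"linear": [-0.003,-0.001,-0.1],"delta_rot": [0,0,0]},
  {"gripper": -0.4,"linear": [-0.003,-0.001,-0.135],"delta_rot": [0,0,0]},
  {"gripper": -0.4,"linear": [-0.003,-0.001,-0.147],"delta_rot": [0,0,0]},
  {"gripper": 1,"linear": [-0.003,-0.001,-0.147],"delta_rot": [0,0,0]},
  {"gripper": 1,"linear": [-0.003,-0.001,-0.147],"delta_rot": [0,0,0]},
  {"gripper": 1,"linear": [-0.003,-0.001,-0.147],"delta_rot": [0,0,0]},
  {"gripper": 1,"linear": [-0.003,-0.001,-0.147],"delta_rot": [0,0,0]},
], newtons=25)

```text
clock: 16.05
position: [0.4697, -0.0019, 0.0189]
ee_rot: [0.0, 1.0, -0.0, 0.001]
contact_force: [0.2, -0.4, 0.1]
width: 0.0233
gripper_force: 25.5
```

Emit:
send_rows([
  {"gripper": 1,"linear": [0,0,0],"delta_rot": [0,0,0]},
  {"gripper": 1,"linear": [0,0,0],"delta_rot": [0,0,0]},
  {"gripper": 1,"linear": [0,0,0.05],"delta_rot": [0,0,0]},
  {"gripper": 1,"linear": [0,0,0.1],"delta_rot": [0,0,0]},
  {"gripper": 1,"linear": [0.03,0.035,0.1],"delta_rot": [0,0,0]},
  {"gripper": 1,"linear": [0.06,0.065,0.1],"delta_rot": [0,0,0]},
  {"gripper": 1,"linear": [0.09,0.095,0.1],"delta_rot": [0,0,0]},
  {"gripper": 1,"linear": [0.12,0.125,0.1],"delta_rot": [0,0,0]},
])

```text
clock: 16.85
position: [0.5895, 0.1247, 0.1185]
ee_rot: [0.0, 1.0, -0.0, 0.001]
contact_force: [0.2, -0.0, -1.5]
width: 0.0234
gripper_force: 25.6
```

Emit:
send_rows([
  {"gripper": 1,"linear": [0.03,0.01,0],"delta_rot": [0,0,0]},
  {"gripper": 1,"linear": [0.053,0.018,-0.01],"delta_rot": [0,0,0]},
  {"gripper": 1,"linear": [0.053,0.018,-0.045],"delta_rot": [0,0,0]},
  {"gripper": 1,"linear": [0.053,0.018,-0.08],"delta_rot": [0,0,0]},
  {"gripper": 1,"linear": [0.053,0.018,-0.091],"delta_rot": [0,0,0]},
  {"gripper": 1,"linear": [0.053,0.018,-0.091],"delta_rot": [0,0,0]},
  {"gripper": 0.1,"linear": [0.053,0.018,-0.091],"delta_rot": [0,0,0]},
  {"gripper": 0.1,"linear": [0.053,0.018,-0.091],"delta_rot": [0,0,0]},
])

```text
clock: 17.65
position: [0.6429, 0.1415, 0.0289]
ee_rot: [-0.0, 1.0, -0.0, 0.002]
contact_force: [0.7, -0.1, 0.0]
width: 0.0382
gripper_force: 0.0
```

Emit:
send_rows([
  {"gripper": 0.1,"linear": [0,0,0],"delta_rot": [0,0,0]},
  {"gripper": 0.1,"linear": [0,0,0.03],"delta_rot": [0,0,0]},
  {"gripper": 0.1,"linear": [0,0,0.07],"delta_rot": [0,0,0]},
  {"gripper": -0.4,"linear": [-0.03,0,0.11],"delta_rot": [0,0,0]},
  {"gripper": -0.4,"linear": [-0.07,0.01,0.13],"delta_rot": [0,0,0]},
  {"gripper": -0.4,"linear": [-0.115,0.02,0.13],"delta_rot": [0,0,0]},
  {"gripper": -0.4,"linear": [-0.16,0.028,0.13],"delta_rot": [0,0,0]},
  {"gripper": -0.4,"linear": [-0.205,0.032,0.13],"delta_rot": [0,0,0]},
])

```text
clock: 18.45
position: [0.4351, 0.1739, 0.1581]
ee_rot: [-0.0, 1.0, -0.0, 0.001]
contact_force: [0.7, 0.7, 0.3]
width: 0.0599
gripper_force: 0.0
```

Emit:
send_rows([
  {"gripper": -0.4,"linear": [-0.007,0,0],"delta_rot": [0,0,0]},
  {"gripper": -0.4,"linear": [-0.007,0,0],"delta_rot": [0,0,0]},
  {"gripper": -0.4,"linear": [-0.007,0,0],"delta_rot": [0,0,0]},
  {"gripper": -0.4,"linear": [-0.007,0,0],"delta_rot": [0,0,0]},
])

```text
clock: 18.85
position: [0.4316, 0.1734, 0.1573]
ee_rot: [-0.0, 1.0, -0.0, 0.001]
contact_force: [0.1, 0.8, -0.6]
width: 0.0599
gripper_force: 0.0
```

```bash
python3 - <<'E'
from h import *
i,K,Rw,t=wrist("pics/w9.png"); s=get_state();print(s["position"],s["width"],s["clock"])
for n,p in [("mush",[.43,.173,.04]),("tin",[.62,.14,.032]),("wine",[.642,.141,.049])]:
    q=K@(Rw@np.array(p)+t);print(n,q[:2]/q[2])
E
```

```text
[0.43135887 0.1733914  0.15701911] 0.059918506902379126 18.9
mush [318.88748307 236.00741188]
tin [ 380.66454024 -112.22431949]
wine [ 385.44460303 -185.29240455]
```

View pics/w9.png

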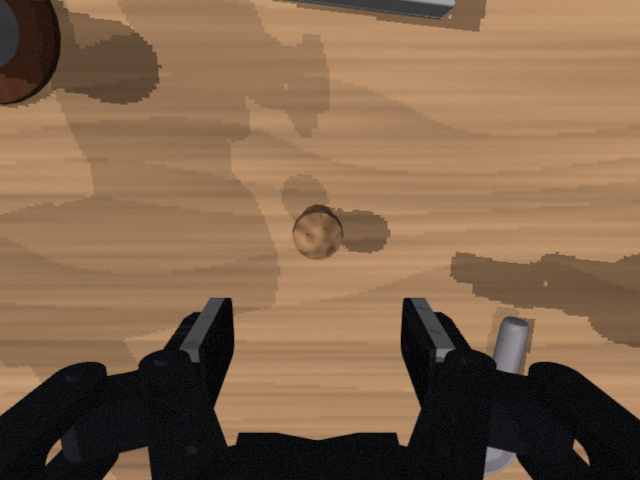

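The mushroom cork head is at (318,233), on target.

Emit:
send_rows([
  {"gripper": -0.4,"linear": [0.001,0,-0.05],"delta_rot": [0,0,0]},
  {"gripper": -0.4,"linear": [0.001,0,-0.1],"delta_rot": [0,0,0]},
  {"gripper": -0.4,"linear": [0.001,0,-0.13],"delta_rot": [0,0,0]},
  {"gripper": -0.4,"linear": [0.001,0,-0.141],"delta_rot": [0,0,0]},
  {"gripper": 1,"linear": [0.001,0,-0.141],"delta_rot": [0,0,0]},
  {"gripper": 1,"linear": [0.001,0,-0.141],"delta_rot": [0,0,0]},
  {"gripper": 1,"linear": [0.001,0,-0.141],"delta_rot": [0,0,0]},
  {"gripper": 1,"linear": [0.001,0,-0.141],"delta_rot": [0,0,0]},
])

```text
clock: 19.7
position: [0.4318, 0.1737, 0.0173]
ee_rot: [-0.0, 1.0, -0.0, 0.002]
contact_force: [-0.6, -0.3, -0.1]
width: 0.0311
gripper_force: 24.7
```

Emit:
send_rows([
  {"gripper": 1,"linear": [0,0,0],"delta_rot": [0,0,0]},
  {"gripper": 1,"linear": [0,0,0],"delta_rot": [0,0,0]},
  {"gripper": 1,"linear": [0,0,0.05],"delta_rot": [0,0,0]},
  {"gripper": 1,"linear": [0,0,0.1],"delta_rot": [0,0,0]},
  {"gripper": 1,"linear": [0.04,-0.008,0.1],"delta_rot": [0,0,0]},
  {"gripper": 1,"linear": [0.085,-0.017,0.1],"delta_rot": [0,0,0]},
  {"gripper": 1,"linear": [0.125,-0.025,0.1],"delta_rot": [0,0,0]},
  {"gripper": 1,"linear": [0.165,-0.033,0.1],"delta_rot": [0,0,0]},
])

```text
clock: 20.5
position: [0.597, 0.1401, 0.1164]
ee_rot: [-0.0, 1.0, -0.0, 0.0]
contact_force: [0.2, 0.7, 0.6]
width: 0.031
gripper_force: 25.0
```

```bash
python3 - <<'E'
from h import *
i,K,Rw,t=wrist("pics/w10.png"); s=get_state();print(s["position"],s["width"],s["clock"])
E
```

```text
[0.60553714 0.13844526 0.11622834] 0.03069178489139343 20.55
```

View pics/w10.png

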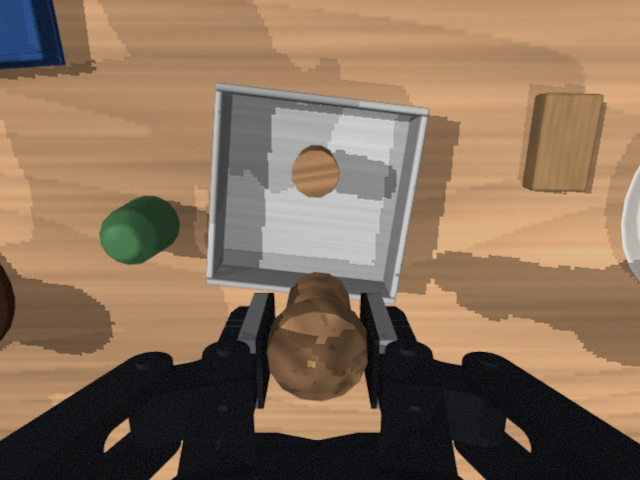

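The wine cork stands in the tin at (315,171), leaving room in front of it. Lowering the mushroom cork there.

Emit:
send_rows([
  {"gripper": 1,"linear": [0.001,0,0],"delta_rot": [0,0,0]},
  {"gripper": 1,"linear": [0.001,0,0],"delta_rot": [0,0,0]},
  {"gripper": 1,"linear": [0.001,0,-0.04],"delta_rot": [0,0,0]},
  {"gripper": 1,"linear": [0.001,0,-0.08],"delta_rot": [0,0,0]},
  {"gripper": 1,"linear": [0.001,0,-0.093],"delta_rot": [0,0,0]},
  {"gripper": 1,"linear": [0.001,0,-0.093],"delta_rot": [0,0,0]},
  {"gripper": 0,"linear": [0.001,0,-0.093],"delta_rot": [0,0,0]},
  {"gripper": 0,"linear": [0.001,0,-0.093],"delta_rot": [0,0,0]},
])

```text
clock: 21.35
position: [0.5971, 0.1407, 0.0243]
ee_rot: [-0.0, 1.0, 0.0, 0.001]
contact_force: [-0.3, 0.8, 0.2]
width: 0.0429
gripper_force: 0.0
```

Emit:
send_rows([
  {"gripper": 0,"linear": [0,0,0],"delta_rot": [0,0,0]},
  {"gripper": 0,"linear": [0,0,0.03],"delta_rot": [0,0,0]},
  {"gripper": 0,"linear": [0,0,0.075],"delta_rot": [0,0,0]},
  {"gripper": 0,"linear": [0,0,0.12],"delta_rot": [0,0,0]},
  {"gripper": 0,"linear": [-0.04,-0.02,0.16],"delta_rot": [0,0,0]},
  {"gripper": 0,"linear": [-0.08,-0.04,0.19],"delta_rot": [0,0,0]},
  {"gripper": 0,"linear": [-0.12,-0.06,0.2],"delta_rot": [0,0,0]},
  {"gripper": 0,"linear": [-0.16,-0.08,0.2],"delta_rot": [0,0,0]},
])

```text
clock: 22.15
position: [0.4396, 0.0612, 0.2256]
ee_rot: [0.0, 1.0, 0.0, 0.003]
contact_force: [0.2, -1.5, -0.9]
width: 0.0427
gripper_force: 0.0
```

Emit:
send_rows([
  {"gripper": 0,"linear": [-0.04,-0.02,0],"delta_rot": [0,0,0]},
  {"gripper": 0,"linear": [-0.08,-0.04,0],"delta_rot": [0,0,0]},
  {"gripper": 0,"linear": [-0.12,-0.06,0],"delta_rot": [0,0,0]},
  {"gripper": 0,"linear": [-0.12,-0.06,0],"delta_rot": [0,0,0]},
  {"gripper": 0,"linear": [-0.12,-0.06,0],"delta_rot": [0,0,0]},
])

```text
clock: 22.65
position: [0.3193, 0.0016, 0.2235]
ee_rot: [0.0, 1.0, -0.001, 0.002]
contact_force: [1.3, -0.5, -0.0]
width: 0.0429
gripper_force: 0.0
```

```bash
python3 - <<'E'
from h import *
d=optics.get_image("top"); s=get_state();print(s["position"],s["clock"])
i=cv2.resize(d["pixels"][120:320,120:490],None,fx=2.15,fy=2.15,interpolation=cv2.INTER_CUBIC);cv2.imwrite("pics/end.png",i)
Rm,t=d["rvec"],d["tvec"]
for n,p in [("scup",[.53,-.337,.049]),("lcup",[.615,-.108,.067]),("shaker",[.557,.384,.113])]:
    q=cv2.projectPoints(np.array([p]),Rm,t,d["K"],None)[0].ravel();print(n,(q-120)*2.15)
E
```

```text
[0.32024572 0.00176054 0.22351886] 22.7
scup [673.71087325 253.39891008]
lcup [480.62578262 179.44778556]
shaker [ 49.26230783 217.75218073]
```

View pics/end.png

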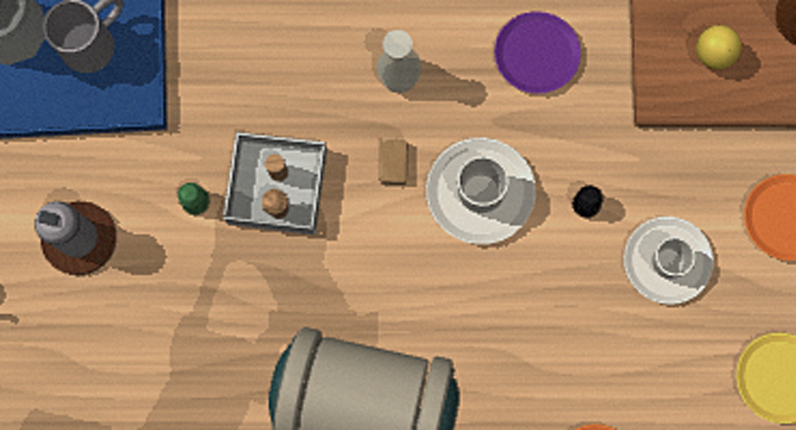

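The final view shows both cups standing in their saucers (674,258) and (482,182), the shaker on the coaster (78,237) and both corks in the tin (274,165) and (275,202). The vase at (398,65) hasn't moved. Handing in.

```bash
python3 -c "
from rig import sign_off; print(sign_off())"
```

```text
the job is handed in; nothing more can be done
None
```

The job is handed in at about 23 s of the 131 s limit: in the final top view both cups stand in their saucers, the shaker is on the coaster, both corks are in the tin and the vase is untouched; the hand-in returned no verdict.

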